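# Close a pipe fitting's snap clip with pliers held in a vice

### The arm

A 6-joint arm with a two-finger parallel gripper is mounted at the origin on the work surface. World frame = base frame: x ahead of the robot, y to its left, z up, the work surface at z = 0. Lengths are in m, angles in rad, forces in N, time in s.
With the tool pointing down it reaches from about 0.225 to 0.725 m from the base axis. Payload 3.1 kg.
Tool frame: the origin (TCP) lies midway between the tips of the shut fingers; the grasp point (between the pads) lies 19 mm behind it; z points along the fingers, y is the line along which they close (so a half turn about z gives the same grasp; the last joint's range is limited). The gripper opens to 85 mm and grips with 20 to 120 N. Pads are 22 mm wide; open, the fingers measure 114 mm over their backs; the gripper's body (76 mm by 85 mm) begins 54 mm behind the grasp point. The pads swing forward as they close: fully open they stand 13 mm farther back than shut.
Start: joints at [-1.284, 0.048, 0.099, 1.622, 0, 1.443], TCP at [0.212, -0.48, 0.231] pointing down, gripper open.
Joint ranges: [-2.91, 2.91], [-0.99, 1.94], [-1.21, 1.42], [-2.12, 2.29], [-1.49, 1.47], [-3.14, 3.14]. Speed limits (rad/s): [2.79, 2.79, 3.14, 3.14, 3.14, 3.14].

### API

Orientations are given as [roll, pitch, yaw] about the fixed x, y, z axes, in that order (R = Rz(yaw) Ry(pitch) Rx(roll)).
In Python, from plant import robot, imaging, order, finder gives the robot as it stands.
- The arm moves only by the tool move_arm, never from a script. Its arguments are lists of equal length, an entry for each row: "fingers": the closure, from -1 (fully open) to 1 (shut); "travel": the shift along the tool's x, y, z in cm, a list of three; "twist": the turn, a rotation vector about the tool's x, y, z in degrees, a list of three. In form: {"fingers": [fingers, ...], "travel": [[dx, dy, dz], ...], "twist": [[wx, wy, wz], ...]}. A call has 1 to 5 rows; each row shifts and turns the commanded pose from where the row before left it, along the tool's axes as they then stand; what a row does not reach is not made up. A row lasts 1/10 s, in which the tool goes at most 50 mm and 8.59 degrees, less where a joint would pass 70% of its speed; a pose out of reach is approached as far as the arm can. A call is refused whole if a number of a shift passes 5 or a number of a turn 8.59, either way. A call with a gripper value outside its range is refused whole. The fingers move at their own pace and stop on an object; "grip_force" is the grip in N (left out, the last holds). Time passes only in rows, so rows that do not move let the fingers close. It gives the time, the measured TCP pose, the force, the opening and the grip force at its end, in the units of the state.
- robot.state(): the state, without advancing time (a new reading comes with each control period).
- imaging.camera(name): name is "scene" or "top" or "wrist"; returns a dict with "frame" (384x512x3 uint8, blue, green, red), "vertical_fov" (degrees; the focal length in pixels is half the picture's height over the tangent of half this angle, whatever the lens; pixels are square), "cx", "cy" (the principal point, pixels), "T" (4x4, takes a point from camera to world coordinates). Camera axes: x right, y up, looking along -z (the intrinsics and any distortion apply to the point x, -y, -z); pixel columns grow to the right and rows downward; lengths in m; the calibration is good to about 2 mm. The wrist camera is an equidistant fisheye: a pixel r from the principal point sees the ray r / f radians off the axis. A picture is of the moment at which its call begins. There is no depth.
- order.job_done(): hands the job in; it is judged then, once.
Trained networks look in a picture, given as the dict that the camera call returned (one of the last four; its "shot" number tells which), for a name from the list of things; names that differ only in an ending like _2 or _b are one class to them, and where a whole thing is asked for, a point or a joint stands for the part that bears it (a point fixed in the world has none). Each returns a list of dicts, best first, with "score" (0 to 1); they miss things now and then, are a little off and sometimes report something else, mostly with a low value. They report only what shows in the picture. A call takes as long as a camera call. They do not tell look-alikes from the thing itself.
- finder.outline_of(name, picture): "mask" (384x512 bool, what is visible of it).
- finder.spot_point(name, picture): "xyz" ([x, y, z] in m, in world coordinates, good to about 4 mm: a listed point, or the origin of a listed thing).
The state is a dict: "time": time; "q": joint angles; "joint_vel": joint speeds; "joint_efforts": joint torques, N m; "ee_pos": TCP position; "tool_rot": TCP orientation; "ft_force": force on the tool from outside, world axes, zero at the start; "wrist_torque": the same for the moment, N m; "width": finger opening in m; "grasp_force": force on a finger pad.
Only numpy, scipy, OpenCV 4.12 (cv2) and the standard library are available. Lean on these libraries where they do the work, as an engineer would, in place of code of your own. Each camera call takes 0.05 s, during which the arm holds its last target. There are 200 camera calls.

### The job

Bring the pipe fitting that carries the open clip to the pliers held in the vice, with the clip's two ears between the open jaws, and push the free handle until the jaws click the clip shut. Then let the handle spring fully open again and draw the fitting clear of the jaws, leaving it standing upright on the bench with its clip shut. Close the clip with the pliers only, and leave the plain fitting, wrench, tin and bottle where they are.

Things in the scene. Friction and masses are not known exactly. Their poses are not given: they have to be found in the camera images.
- fitting_mid (a point): Loose pipe fitting with the clip, 0.3 to 0.5 kg: square steel flange 64 x 64 x 10 mm with an upright round steel stub, 22 mm diameter, top 100 mm above the underside. This point is on the stub's axis, 50 mm above the underside. Own z up, own x the way the clip's ears point. A black ring clip, 30 mm wide, sits round the stub 26 to 40 mm up; above 45 mm the stub is bare: grip it there from above.
- ears (a point): Middle of the clip's pair of ears, 27 mm from the stub's axis along the fitting's own x, 33 mm above its underside. Ears 4 mm thick, 14 mm high, reaching 36 mm from the axis; outer faces about 21 mm apart here when open (23 mm at the tips), 12 mm when shut. The ear on own -y is fixed to the ring, the one on +y swings.
- clip (a joint): Turn of the clip's swinging half: 0 = open, 0.22 rad = fully shut. Resists with up to about 12 N at the ears, passes a hump near 0.16 rad, then snaps to 0.22 and stays; let go before the hump, it springs open.
- pivot (a point): Pivot of the pliers, which lie flat, 33 mm above the bench, limbs 22 to 44 mm high (nut to 47 mm). Axes: y from the pivot towards the jaws, z up. One handle is clamped in the vice, so it and its jaw are fixed: that jaw's flat inner face is at x = -6 mm, y = 14 to 76 mm. 22 mm of free room under the jaws lets the flange slide beneath.
- bite (a point): Where the middle of the ears should be, between the open jaws: x = 11, y = 65, z = 33 mm in the pivot's axes (parallel to this point's), with the ears pointing to its -y, so the stub's axis is at x = 11, y = 92 mm. The open jaws are about 42 mm apart here: 6 mm off to a side or 10 mm along y does no harm. The fitting slides by itself as it is squeezed.
- handle (a joint): Swing of the free handle: 0 = open (a light spring holds it there), stop at 0.5 rad; anticlockwise from above, its end moving to the pivot's +x. Pushed at its end: 2 to 4 N free, 6 to 10 N as the jaws squeeze the clip (from 0.28 rad), dropping at the click (about 0.4); goes hard near 0.46. Its jaw, on the pivot's +x side, is 13 mm wide, tip 77 mm from the pivot.
- handle_end (a point): Point on the outer face (the side to push) of the free handle, 142 mm from the pivot, 33 mm above the bench, 25 mm short of the tip. Limb 13 mm wide, 22 to 44 mm high. In the pivot's axes it is at (-90, -110) mm when open and swings to (-26, -140) mm at 0.5 rad. Push square to the limb: at 0 towards the pivot's x turned by -0.5 rad (clockwise), turning with the handle.
- spare_mid (a point): A plain fitting of the same size (64 mm flange, 22 mm stub, 100 mm high) with no clip, to be left alone. Point on its axis, 50 mm up.
- wrench: A steel wrench 180 mm long lying on the bench, to be left alone. Origin at its underside.
- tin: A round metal tin, 72 mm wide and 75 mm high, to be left alone. Origin at the centre of its underside.
- oil: A grey plastic bottle, 60 mm wide and 160 mm high, to be left alone. Origin at the centre of its underside.
- pliers: The fixed half of the pliers and the low grey vice holding its handle. Origin on the bench under the pivot, same axes. The vice fills x = -20 to 152 mm, y = -145 to -55 mm; in front of x = -2 mm it is only 12 mm high, elsewhere up to 54 mm. The fixed handle runs along x = 20 mm to y = -165 mm.
There are look-alikes about, which are no part of the job. What is shaped like the part that bears fitting_mid but pink is not meant.

How it is judged:
By the outcome, as a careful person would: the job done as asked, in the order asked, and still so for the second after the job is handed in, with the robot touching nothing.
It also fails if it takes over 64 s, if anything falls off the work surface, if the arm or the gripper's body presses on something with over 40 N, if the wrist force passes 120 N, or if a joint passes its speed limit or range.

## Working session

There is one attempt and no reset: what is moved stays moved. The work goes in short steps, Python scripts to look and compute and a tool call to move; the robot and the scene stay as the last step left them, time stands still between calls to the robot, and variables do not carry over. Pictures are saved under pics/ and viewed, at most 10 in all, crops included, and the job is handed in when it is done.

Besides the shell and the picture viewer there is one more tool, called as name(argument=value, ...) on one line, values as JSON. move_arm: Moves the arm, as the interface text tells. Its arguments: {"type":"object","properties":{"fingers":{"type":"array","items":{"type":"number"}},"travel":{"type":"array","items":{"type":"array","items":{"type":"number"}}},"twist":{"type":"array","items":{"type":"array","items":{"type":"number"}}},"grip_force":{"type":"number"}},"required":["fingers","travel","twist"]}

```bash
mkdir -p pics; ls; cat > h.py <<'E'
from plant import robot, imaging, order, finder
import numpy as np, cv2
def px(c,p):
    T=np.array(c["T"]);q=np.linalg.inv(T)@np.append(p,1);f=192/np.tan(np.radians(c["vertical_fov"])/2)
    return np.array([c["cx"]+f*q[0]/-q[2],c["cy"]-f*q[1]/-q[2]])
E
python3 - <<'E'
from h import *
s=robot.state();print(s)
for n in ["top","scene"]:
    c=imaging.camera(n);cv2.imwrite(f"pics/{n}0.png",c["frame"])
    print(n,{k:v for k,v in c.items() if k!="frame"})
    for t in ["fitting_mid","ears","pivot","bite","handle_end","spare_mid","wrench","tin","oil","pliers"]:
        for r in finder.spot_point(t,c)[:3]: print(t,round(r["score"],2),np.round(r["xyz"],4),px(c,r["xyz"]).round())
E
```

```text
pics
{'time': 0.0, 'q': array([-1.28378817e+00,  4.87661268e-02,  9.75770394e-02,  1.62197056e+00,
       -4.68378876e-06,  1.44298621e+00]), 'joint_vel': array([-1.78573196e-04, -6.34051722e-04, -8.77930723e-04, -5.94318286e-05,
        1.25352794e-03, -1.21315021e-04]), 'joint_efforts': array([ 1.60700718e-03, -3.38778019e+01,  3.20016217e+01,  2.00964964e-02,
        7.99745976e-05, -3.47594103e-06]), 'ee_pos': array([ 0.21139696, -0.4798973 ,  0.23009871]), 'tool_rot': array([-3.13924802e+00, -2.96588371e-04,  4.14817932e-01]), 'ft_force': array([-0.58642921,  0.4217033 , -0.40583718]), 'wrist_torque': array([ 0.01858813, -0.04465058,  0.00924293]), 'grasp_force': 0.0, 'width': 0.08549861887194742}
top {'vertical_fov': 56.49471241259167, 'cx': 254.84115560715767, 'cy': 188.0748840255261, 'T': array([[-0.01418558,  0.99232778, -0.12281832,  0.42451904],
       [-0.99988942, -0.01462614, -0.00268621,  0.01670565],
       [-0.00446196,  0.12276664,  0.99242554,  0.84776204],
       [ 0.        ,  0.        ,  0.        ,  1.        ]]), 'shot': 1}
fitting_mid 0.78 [0.5    0.1168 0.0
[... 1066 characters left out ...]
id 0.66 [0.4975 0.1168 0.0482] [305. 190.]
fitting_mid 0.26 [0.435  0.2354 0.051 ] [343. 169.]
ears 0.97 [0.4757 0.1085 0.0312] [300. 189.]
ears 0.94 [0.5748 0.2412 0.0317] [359. 212.]
ears 0.7 [ 3.666e-01 -2.817e-01 -1.000e-04] [156. 182.]
pivot 0.91 [ 0.6504 -0.0749  0.0367] [239. 247.]
bite 0.74 [ 0.6703 -0.0129  0.0333] [266. 252.]
handle_end 0.92 [ 0.5437 -0.172   0.0318] [197. 218.]
spare_mid 0.83 [0.4344 0.2353 0.0529] [343. 168.]
wrench 0.57 [ 0.3681 -0.2832 -0.005 ] [155. 184.]
wrench 0.38 [0.4354 0.2339 0.0496] [343. 170.]
tin 0.69 [ 6.028e-01  3.724e-01 -1.000e-04] [408. 223.]
oil 0.67 [ 5.597e-01 -3.500e-01 -3.000e-04] [127. 239.]
pliers 0.56 [ 0.6469 -0.0763  0.002 ] [239. 254.]
```

```bash
python3 - <<'E'
import cv2
a=cv2.imread("pics/top0.png")[80:300,80:440];cv2.imwrite("pics/t.png",cv2.resize(a,None,fx=2.2,fy=2.2,interpolation=cv2.INTER_CUBIC))
a=cv2.imread("pics/scene0.png")[100:320,90:450];cv2.imwrite("pics/s.png",cv2.resize(a,None,fx=2.2,fy=2.2,interpolation=cv2.INTER_CUBIC))
E
```

```text
(no output)
```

View pics/t.png

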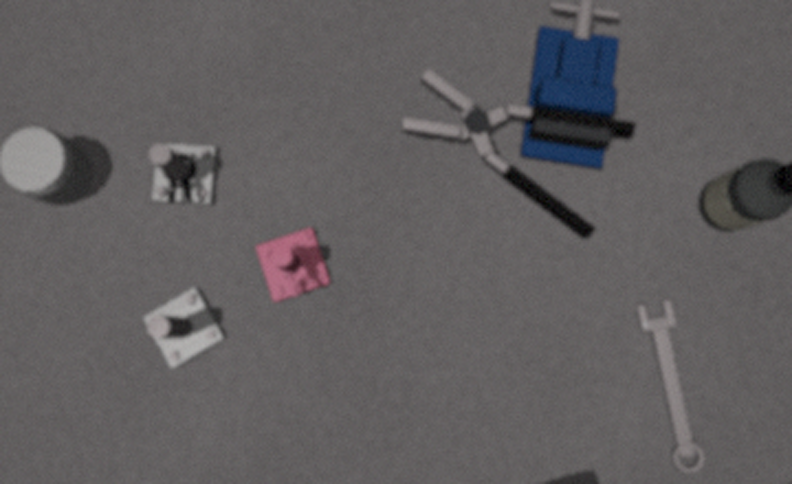

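View pics/s.png

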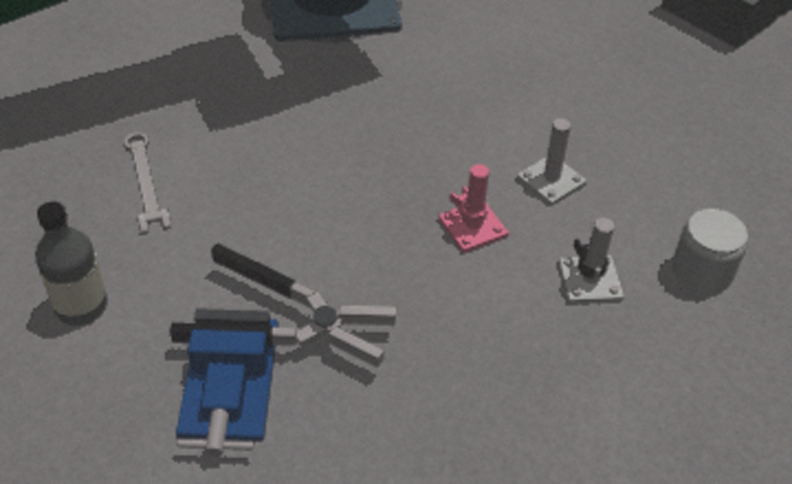

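The overhead crop shows the white clip fitting at crop (183,172), the plain white fitting at (183,325) and the pink look-alike at (292,265). The pliers' pivot is at (476,120) with the jaws to its left, and the free handle ends at (590,230). The scene crop agrees: the black clip's ears at (585,245) point towards the robot.

I'll move over the middle and look with the wrist camera as well.

move_arm(fingers=[-1,-1,-1,-1,-1], travel=[[4,-2.1,-0.2],[4,-2.1,-0.2],[4,-2.1,-0.2],[4,-2.1,-0.2],[4,-2.1,-0.2]], twist=[[0,0,0],[0,0,0],[0,0,0],[0,0,0],[0,0,0]])

```text
time: 1.6
ee_pos: [0.3531, -0.3024, 0.2416]
tool_rot: [3.141, -0.0, 0.414]
ft_force: [-0.3, -0.7, 0.5]
width: 0.0854
grasp_force: 0.0
```

move_arm(fingers=[-1,-1,-1,-1,-1], travel=[[4,-2.1,-0.2],[4,-2.1,-0.2],[4,-2.1,-0.2],[4,-2.1,-0.2],[4,-2.1,-0.2]], twist=[[0,0,0],[0,0,0],[0,0,0],[0,0,0],[0,0,0]])

```text
time: 2.1
ee_pos: [0.494, -0.1254, 0.2516]
tool_rot: [3.141, -0.0, 0.415]
ft_force: [0.4, -0.3, 0.3]
width: 0.0853
grasp_force: 0.0
```

move_arm(fingers=[-1,-1,-1,-1,-1], travel=[[4,-2.1,-0.2],[4,-2.1,-0.2],[0,0,0],[0,0,0],[0,0,0]], twist=[[0,0,0],[0,0,0],[0,0,-8],[0,0,-8],[0,0,-8]])

```text
time: 2.6
ee_pos: [0.5496, -0.0557, 0.2551]
tool_rot: [-3.141, 0.0, 0.841]
ft_force: [-0.7, -0.1, 0.3]
width: 0.0855
grasp_force: 0.0
```

```bash
python3 - <<'E'
from h import *
c=imaging.camera("wrist");cv2.imwrite("pics/w1.png",c["frame"]);np.save("w1T.npy",c["T"])
print(c["vertical_fov"],c["cx"],c["cy"],np.round(c["T"],3))
for t in ["fitting_mid","ears","pivot","bite","handle_end"]:
    for r in finder.spot_point(t,c)[:3]: print(t,round(r["score"],2),np.round(r["xyz"],4))
c=imaging.camera("top")
for m in finder.outline_of("fitting_mid",c)[:3]:
    k=m["mask"].astype(np.uint8); print(round(m["score"],2),k.sum(),cv2.boundingRect(k))
for t in ["ears","fitting_mid"]:
    for r in finder.spot_point(t,c)[:3]: print(t,round(r["score"],2),np.round(r["xyz"],4))
# flange: white pixels near target in top picture, projected to z=0.010
cv2.imwrite("pics/top1.png",c["frame"])
g=cv2.cvtColor(c["frame"],cv2.COLOR_BGR2GRAY)[135:185,140:190];m=(g>115).astype(np.uint8)
ys,xs=np.nonzero(m);u=xs+140;v=ys+135;print(len(u))
f=192/np.tan(np.radians(c["vertical_fov"])/2);d=np.stack([(u-c["cx"])/f,-(v-c["cy"])/f,-np.ones(len(u))],1)@c["T"][:3,:3].T
o=c["T"][:3,3];P=(o+d*((.01-o[2])/d[:,2])[:,None])[:,:2]
print(cv2.minAreaRect((P*1000).astype(np.float32)))
E
```

```text
65.70646984690485 255.3049647020135 188.36996818947054 [[ 0.745  0.641  0.183  0.597]
 [-0.667  0.716  0.206 -0.004]
 [ 0.001 -0.276  0.961  0.397]
 [ 0.     0.     0.     1.   ]]
ears 0.88 [0.4748 0.1119 0.031 ]
pivot 0.59 [ 0.6457 -0.0822  0.0342]
bite 0.96 [ 0.6726 -0.0192  0.0301]
bite 0.4 [ 0.5391 -0.1668  0.0374]
handle_end 0.67 [ 0.5364 -0.1687  0.0372]
handle_end 0.34 [ 0.6474 -0.0761  0.0042]
0.77 749 (197, 184, 33, 34)
0.72 727 (148, 146, 30, 27)
0.68 1141 (79, 138, 43, 36)
ears 0.61 [0.578  0.2382 0.0314]
ears 0.61 [0.4749 0.111  0.0356]
fitting_mid 0.83 [0.6035 0.2377 0.0541]
fitting_mid 0.62 [0.5    0.1205 0.0484]
840
((596.9541015625, 233.57754516601562), (119.31916809082031, 111.72679138183594), 89.1526107788086)
```

View pics/w1.png

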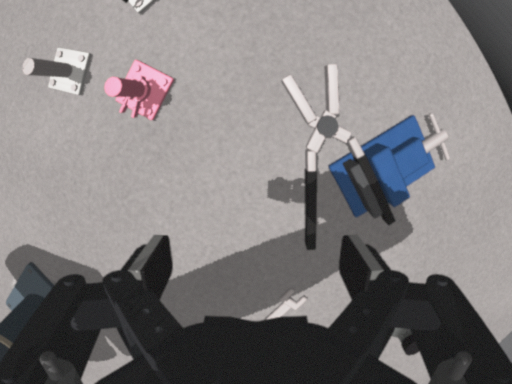

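The wrist picture shows the pliers' nut at (327,126), the fixed jaw's tip at about (289,80), the moving jaw's tip at (332,67) and the handle tip at (311,247). Next I'll localise these points and fit the pliers' frame.

```bash
cat >> h.py <<'E'
def fish(T,uv,z,f=192/np.tan(np.radians(65.70646984690485)/2),cx=255.305,cy=188.37):
    T=np.array(T);out=[]
    for u,v in uv:
        x,y=u-cx,v-cy;r=np.hypot(x,y);a=r/f
        d=T[:3,:3]@np.array([np.sin(a)*x/r,-np.sin(a)*y/r,-np.cos(a)]);o=T[:3,3]
        out.append(o+d*(z-o[2])/d[2])
    return np.array(out)
def fitframe(loc,w,wt=None):
    loc=np.array(loc)[:,:2];w=np.array(w)[:,:2];a=loc.mean(0);b=w.mean(0)
    A=(loc-a);B=(w-b);th=np.arctan2((A[:,0]*B[:,1]-A[:,1]*B[:,0]).sum(),(A*B).sum())
    R=np.array([[np.cos(th),-np.sin(th)],[np.sin(th),np.cos(th)]]);t=b-R@a
    return th,R,t,((loc@R.T+t)-w)*1000
E
python3 - <<'E'
from h import *
T=np.load("w1T.npy")
print("nut",fish(T,[(327,126)],.047).round(4))
P=fish(T,[(289,80),(332,67),(311,247),(313,150)],.044);print(P.round(4))
w=[(.6455,-.0803),(.6504,-.0749),(.6457,-.0822),(.6645,-.0153),(.6703,-.0129),(.6726,-.0192),(.5349,-.1742),(.5437,-.172),(.5364,-.1687)]
l=[(0,0)]*3+[(.011,.065)]*3+[(-.09,-.11)]*3
th,R,t,e=fitframe(l,w);print(np.degrees(th),t,e.round(1))
print("jaw etc local",((np.vstack([fish(T,[(327,126)],.047),P])[:,:2]-t)@R).round(4))
c=cv2.imread("pics/w1.png")[40:270,220:450];cv2.imwrite("pics/w1c.png",cv2.resize(c,None,fx=2.6,fy=2.6,interpolation=cv2.INTER_CUBIC))
print("stub target",R@[.011,.092]+t)
E
```

```text
nut [[ 0.6456 -0.0779  0.047 ]]
[[ 0.6469 -0.0072  0.044 ]
 [ 0.6978 -0.0281  0.044 ]
 [ 0.5306 -0.1902  0.044 ]
 [ 0.6139 -0.0898  0.044 ]]
-10.087395593524969 [ 0.64677574 -0.07869972] [[ 1.3  1.6]
 [-3.6 -3.8]
 [ 1.1  3.5]
 [ 4.5 -1.3]
 [-1.3 -3.7]
 [-3.6  2.6]
 [ 4.   3. ]
 [-4.8  0.8]
 [ 2.5 -2.5]]
jaw etc local [[-0.0013  0.0006]
 [-0.0124  0.0705]
 [ 0.0413  0.0588]
 [-0.0948 -0.1302]
 [-0.0304 -0.0166]]
stub target [0.67371951 0.00995147]
```

View pics/w1c.png

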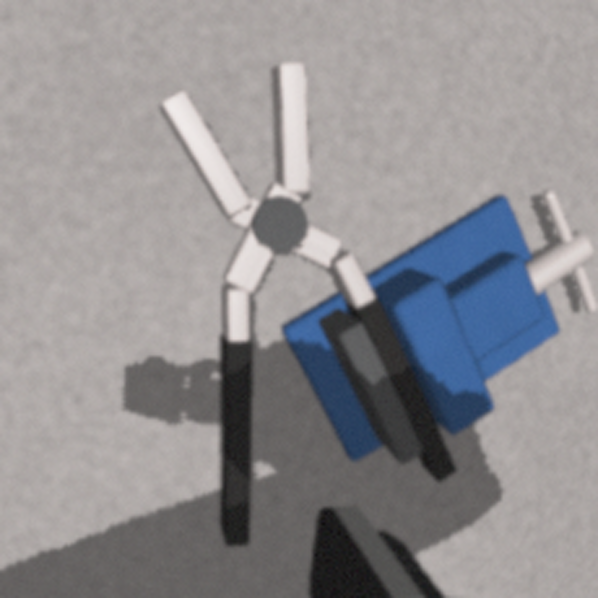

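move_arm(fingers=[-1,-1,-1,-1,-1], travel=[[3.5,-2.2,0],[3.5,-2.2,0],[3.5,-2.2,0],[3.5,-2.2,0],[3.5,-2.2,0]], twist=[[0,0,0],[0,0,0],[0,0,0],[0,0,0],[0,0,0]])

```text
time: 3.6
ee_pos: [0.5856, 0.1486, 0.2554]
tool_rot: [3.141, -0.0, 0.833]
ft_force: [-0.2, -0.4, 0.1]
width: 0.0853
grasp_force: 0.0
```

move_arm(fingers=[-1,-1,-1,-1,-1], travel=[[0,0,0],[0,0,0],[0,0,0],[0,0,0],[0,0,0]], twist=[[0,0,-8.5],[0,0,-8.5],[0,0,-8.5],[0,0,-8.5],[0,0,-8.5]])

```text
time: 4.1
ee_pos: [0.5855, 0.1471, 0.2553]
tool_rot: [-3.142, -0.0, 1.581]
ft_force: [0.1, -0.1, -0.5]
width: 0.0853
grasp_force: 0.0
```

move_arm(fingers=[-1,-1,-1,-1,-1], travel=[[0,0,0],[0,0,0],[0,0,0],[0,0,0],[0,0,0]], twist=[[0,0,-8.5],[0,0,-8.5],[0,0,-8.5],[0,0,-8.5],[0,0,-8.5]])

```text
time: 4.6
ee_pos: [0.5855, 0.147, 0.2553]
tool_rot: [-3.142, -0.0, 2.323]
ft_force: [0.1, 1.0, 0.4]
width: 0.0851
grasp_force: 0.0
```

move_arm(fingers=[-1,-1,-1,-1,-1], travel=[[0,0,0],[0,0,0],[0,0,0],[0,0,0],[0,0,0]], twist=[[0,0,-8.5],[0,0,-8.5],[0,0,-8.5],[0,0,-8.5],[0,0,-3]])

```text
time: 5.1
ee_pos: [0.5855, 0.147, 0.2553]
tool_rot: [-3.142, -0.0, 2.966]
ft_force: [0.4, -0.3, 0.3]
width: 0.0857
grasp_force: 0.0
```

The crop shows the fixed jaw's inner edge running from (187,97) to (243,205), with the nut at (280,224).

```bash
python3 - <<'E'
from h import *
T=np.load("w1T.npy")
q=lambda x,y:(220+x/2.6,40+y/2.6)
e=fish(T,[q(187,97),q(243,205)],.044);d=(e[0]-e[1])[:2];print("jaw edge",e.round(4),"pivot y dir->yaw",np.degrees(np.arctan2(d[1],d[0]))-90)
print("nut",fish(T,[q(280,224)],.047))
h=fish(T,[q(222,340),q(222,540),q(236,544),q(250,540),q(250,340)],.044);print("handle edges",h.round(4))
c=imaging.camera("wrist");cv2.imwrite("pics/w2.png",c["frame"]);np.save("w2T.npy",c["T"])
for t in ["fitting_mid","ears"]:
    for r in finder.spot_point(t,c)[:4]: print(t,round(r["score"],2),np.round(r["xyz"],4))
c=imaging.camera("scene")
for t in ["fitting_mid","ears"]:
    for r in finder.spot_point(t,c)[:4]: print(t,round(r["score"],2),np.round(r["xyz"],4))
E
```

```text
jaw edge [[ 0.6517 -0.007   0.044 ]
 [ 0.6387 -0.0612  0.044 ]] pivot y dir->yaw -13.457949090301824
nut [[ 0.64610314 -0.07859072  0.047     ]]
handle edges [[ 0.5903 -0.1034  0.044 ]
 [ 0.5244 -0.1858  0.044 ]
 [ 0.5283 -0.1927  0.044 ]
 [ 0.5352 -0.196   0.044 ]
 [ 0.6005 -0.1124  0.044 ]]
fitting_mid 0.87 [0.6047 0.2369 0.0475]
fitting_mid 0.73 [0.5022 0.1161 0.0465]
ears 0.79 [0.5774 0.2379 0.0306]
ears 0.66 [0.4743 0.1096 0.0317]
fitting_mid 0.95 [0.4996 0.1148 0.0479]
fitting_mid 0.86 [0.6008 0.2374 0.0515]
ears 0.91 [0.4778 0.1121 0.028 ]
ears 0.8 [0.5765 0.2418 0.0301]
```

View pics/w2.png

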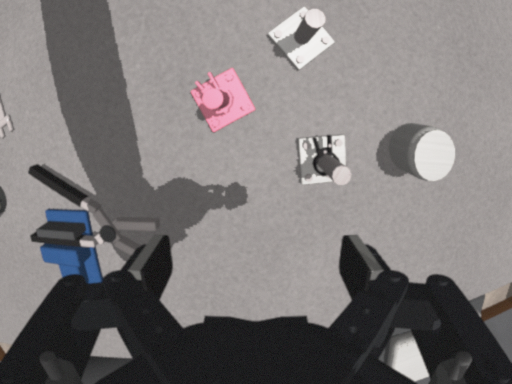

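The wrist view shows the target fitting with its flange corners near (298,138), (345,136), (347,181) and (301,184). The stub top is at (341,174), and the ears point up in the image towards (322,140).

```bash
python3 - <<'E'
from h import *
T=np.load("w2T.npy");f=cv2.imread("pics/w2.png")
P=fish(T,[(298,138),(345,135.5),(347.5,181),(301,184)],.01)[:,:2];print(P.round(4),P.mean(0),np.linalg.norm(np.diff(P,axis=0),axis=1))
d=P[0]-P[3]+P[1]-P[2];print("ears yaw",np.degrees(np.arctan2(d[1],d[0])));print("stub top",fish(T,[(341.5,174)],.1))
cv2.imwrite("pics/w2c.png",cv2.resize(f[120:200,275:375],None,fx=6,fy=6,interpolation=cv2.INTER_CUBIC))
E
```

```text
[[0.5692 0.2069]
 [0.5755 0.2712]
 [0.6391 0.2679]
 [0.632  0.202 ]] [0.60395126 0.23699163] [0.06452914 0.063699   0.06623252]
ears yaw 176.27597383180785
stub top [[0.60190711 0.23664832 0.1       ]]
```

View pics/w2c.png

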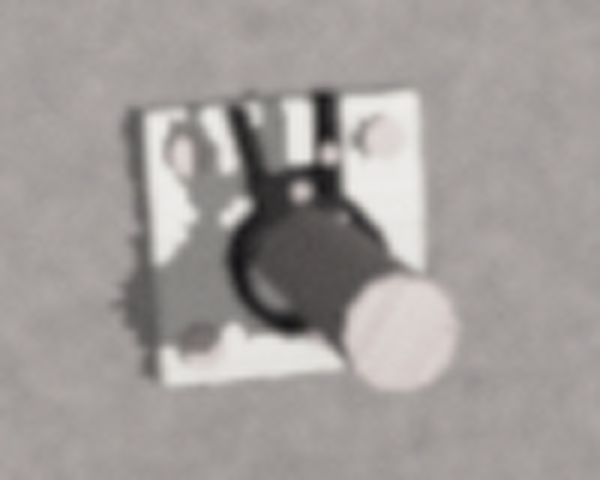

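move_arm(fingers=[-1,-1,-1,-1,-1], travel=[[-0.1,4.6,0],[0,4.6,0],[0,0,4],[0,0,4],[0,0,0]], twist=[[0,0,0],[0,0,0],[0,0,0],[0,0,0],[0,0,0]])

```text
time: 5.9
ee_pos: [0.5964, 0.2363, 0.1645]
tool_rot: [-3.133, -0.018, 2.963]
ft_force: [-0.6, -0.8, -1.0]
width: 0.0856
grasp_force: 0.0
```

move_arm(fingers=[-1,-1,-1,-1,-1], travel=[[0,0,3],[0,0,3],[0,0,3],[0,0,2.7],[0,0,0]], twist=[[0,0,0],[0,0,0],[0,0,0],[0,0,0],[0,0,0]])

```text
time: 6.4
ee_pos: [0.6009, 0.2365, 0.0559]
tool_rot: [-3.139, -0.005, 2.962]
ft_force: [-0.1, -0.0, -1.3]
width: 0.0852
grasp_force: 0.0
```

move_arm(fingers=[1,1,1,1,1], travel=[[0,0,0],[0,0,0],[0,0,0],[0,0,0],[0,0,0]], twist=[[0,0,0],[0,0,0],[0,0,0],[0,0,0],[0,0,0]], grip_force=50)

```text
time: 6.9
ee_pos: [0.6038, 0.2372, 0.0601]
tool_rot: [3.141, 0.003, 2.963]
ft_force: [-0.3, -1.7, 4.4]
width: 0.0212
grasp_force: 48.6
```

move_arm(fingers=[1,1,1,1,1], travel=[[0,0,0],[0,0,0],[0,0,0],[0,0,0],[0,0,0]], twist=[[0,0,0],[0,0,0],[0,0,0],[0,0,0],[0,0,0]])

```text
time: 7.4
ee_pos: [0.6038, 0.2372, 0.0601]
tool_rot: [3.141, 0.003, 2.963]
ft_force: [0.0, -1.7, 6.2]
width: 0.021
grasp_force: 48.6
```

move_arm(fingers=[1,1,1,1,1], travel=[[0,0,-1],[0,0,-2],[0,0,-2],[0,0,0],[0,0,0]], twist=[[0,0,0],[0,0,0],[0,0,0],[0,0,-7],[0,0,-7]])

```text
time: 7.9
ee_pos: [0.6023, 0.2378, 0.108]
tool_rot: [3.141, -0.001, -3.071]
ft_force: [0.7, -0.4, -4.7]
width: 0.0206
grasp_force: 49.4
```

move_arm(fingers=[1,1,1,1,1], travel=[[0,0,0],[0,0,0],[0,0,0],[0,0,0],[0,0,0]], twist=[[0,0,-7],[0,0,-7],[0,0,-7],[0,0,-7],[0,0,-7]])

```text
time: 8.4
ee_pos: [0.6013, 0.2375, 0.1062]
tool_rot: [3.139, -0.004, -2.46]
ft_force: [0.1, -0.6, -4.9]
width: 0.0207
grasp_force: 49.2
```

move_arm(fingers=[1,1,1,1,1], travel=[[0,0,0],[0,0,0],[0,0,0],[0,0,0],[0,0,0]], twist=[[0,0,-7],[0,0,-7],[0,0,-7],[0,0,-7],[0,0,-7]])

```text
time: 8.9
ee_pos: [0.6012, 0.2375, 0.1062]
tool_rot: [3.137, -0.002, -1.849]
ft_force: [-0.2, 0.1, -4.7]
width: 0.0207
grasp_force: 49.2
```

move_arm(fingers=[1,1,1,1,1], travel=[[2.8,-2.5,0],[2.8,-2.5,0],[2.8,-2.5,0],[2.8,-2.5,0],[2.8,-2.5,0]], twist=[[0,0,0],[0,0,0],[0,0,0],[0,0,0],[0,0,0]])

```text
time: 9.4
ee_pos: [0.6828, 0.0673, 0.1062]
tool_rot: [3.137, -0.0, -1.854]
ft_force: [0.1, -0.2, -4.2]
width: 0.0204
grasp_force: 49.5
```

move_arm(fingers=[1,1], travel=[[0,0,0],[0,0,0]], twist=[[0,0,0],[0,0,0]])

```text
time: 9.6
ee_pos: [0.6827, 0.0673, 0.1062]
tool_rot: [3.137, 0.0, -1.856]
ft_force: [-0.1, -0.1, -5.0]
width: 0.0204
grasp_force: 49.9
```

```bash
python3 - <<'E'
from h import *
c=imaging.camera("wrist");cv2.imwrite("pics/w3.png",c["frame"]);np.save("w3T.npy",c["T"])
for t in ["fitting_mid","ears","pivot","bite"]:
    for r in finder.spot_point(t,c)[:2]: print(t,round(r["score"],2),np.round(r["xyz"],4))
c=imaging.camera("scene")
for t in ["fitting_mid","ears","pivot","bite"]:
    for r in finder.spot_point(t,c)[:3]: print(t,round(r["score"],2),np.round(r["xyz"],4))
E
```

```text
fitting_mid 0.83 [0.6844 0.0663 0.0914]
fitting_mid 0.59 [0.4982 0.1173 0.045 ]
ears 0.98 [0.6788 0.0414 0.0776]
ears 0.9 [0.4753 0.1107 0.0313]
pivot 0.56 [0.6887 0.0643 0.0912]
fitting_mid 0.66 [0.6837 0.0661 0.0987]
fitting_mid 0.42 [0.4973 0.1179 0.0473]
ears 0.83 [0.6756 0.0438 0.0762]
ears 0.6 [0.4797 0.1095 0.0308]
bite 0.67 [ 0.6703 -0.0149  0.0325]
bite 0.16 [ 0.65   -0.0757  0.0356]
```

View pics/w3.png

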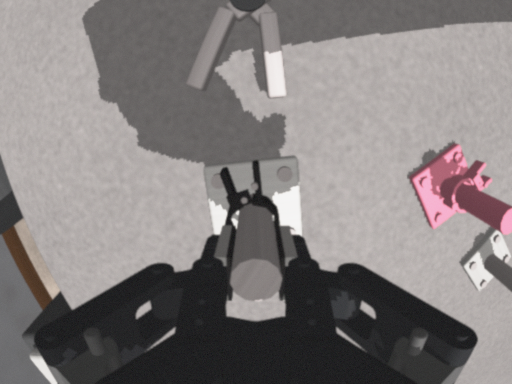

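The wrist picture shows the fixed jaw's tip inner corner at about (268,97) and the moving jaw's inner corner at about (206,88). The flange's front edge runs from (205,166) to (297,157), and the ear tips are at (226,170) and (256,163). I'll convert these to local coordinates.

```bash
python3 - <<'E'
from h import *
T=np.load("w3T.npy");th=np.radians(-10.3);R=np.array([[np.cos(th),-np.sin(th)],[np.sin(th),np.cos(th)]]);t=np.array([.6463,-.0785])
L=lambda P:((P[:,:2]-t)@R*1000).round(1)
print("fixed jaw inner base,tip; moving tip",L(fish(T,[(262,20),(268,97),(206,88)],.044)))
print("nut",L(fish(T,[(249,0)],.047)))
F=fish(T,[(205,166),(297,157)],.056);print("flange front",L(F),np.linalg.norm(F[1]-F[0]))
print("ear tips",L(fish(T,[(226,170),(256,163)],.086)))
print("stub top",L(fish(T,[(256,285)],.146)))
c=cv2.imread("pics/w3.png")[0:220,170:330];cv2.imwrite("pics/w3c.png",cv2.resize(c,None,fx=2.7,fy=2.7,interpolation=cv2.INTER_CUBIC))
E
```

```text
fixed jaw inner base,tip; moving tip [[-8.  21. ]
 [-6.3 75.6]
 [34.9 64.4]]
nut [[-0.8  6. ]]
flange front [[ 40.3 116.2]
 [-20.9 116.7]] 0.06126019990773019
ear tips [[ 23.1 114.2]
 [  5.9 112. ]]
stub top [[ 10.3 150.4]]
```

View pics/w3c.png

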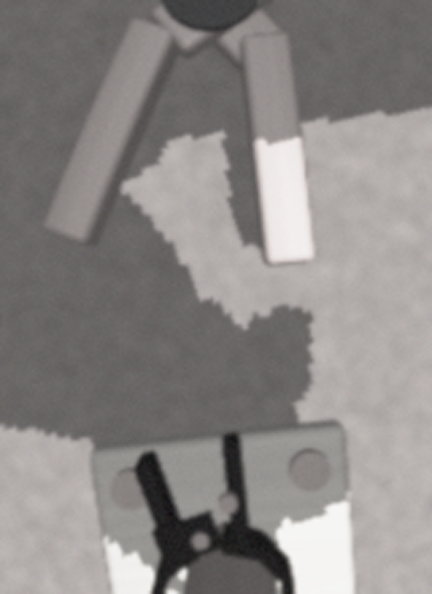

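The crop confirms the fitting is square to the jaws: flange centre at local x ≈ 10 mm, stub about 58 mm short of its place along y. Lowering just above the bench, then sliding in.

move_arm(fingers=[1,1,1,1,1], travel=[[0,0,1.5],[0,0,1.5],[0,0,1.2],[0,0,0],[0,0,0]], twist=[[0,0,0],[0,0,0],[0,0,0],[0,0,0],[0,0,0]])

```text
time: 10.6
ee_pos: [0.6826, 0.068, 0.0647]
tool_rot: [3.139, -0.001, -1.854]
ft_force: [-0.1, 0.3, -4.3]
width: 0.0207
grasp_force: 49.7
```

move_arm(fingers=[1,1,1,1,1], travel=[[1.2,-0.1,0],[1.2,-0.1,0],[1.2,-0.1,0],[1.2,-0.1,0],[1,-0.2,0]], twist=[[0,0,0],[0,0,0],[0,0,0],[0,0,0],[0,0,0]])

```text
time: 11.1
ee_pos: [0.673, 0.0089, 0.0667]
tool_rot: [-3.141, -0.0, -1.855]
ft_force: [-0.0, 0.2, -4.3]
width: 0.0207
grasp_force: 49.8
```

move_arm(fingers=[1,1], travel=[[0,0,0],[0,0,0]], twist=[[0,0,0],[0,0,0]])

```text
time: 11.3
ee_pos: [0.6733, 0.0104, 0.0664]
tool_rot: [3.142, 0.001, -1.855]
ft_force: [-0.3, -0.2, -5.0]
width: 0.0204
grasp_force: 49.8
```

move_arm(fingers=[1,1,1,1,1], travel=[[0,0,0.2],[0,0,0.2],[0,0,0.1],[0,0,0],[0,0,0]], twist=[[0,0,0],[0,0,0],[0,0,0],[0,0,0],[0,0,0]])

```text
time: 11.8
ee_pos: [0.6732, 0.011, 0.0612]
tool_rot: [3.141, -0.0, -1.854]
ft_force: [-0.4, -0.6, -4.8]
width: 0.0205
grasp_force: 49.8
```

move_arm(fingers=[1,1], travel=[[0,0,0.1],[0,0,0]], twist=[[0,0,0],[0,0,0]])

```text
time: 12.0
ee_pos: [0.6733, 0.0108, 0.0602]
tool_rot: [3.142, 0.0, -1.854]
ft_force: [0.3, -0.2, -4.8]
width: 0.0207
grasp_force: 49.8
```

move_arm(fingers=[1,1,1], travel=[[0,0,0.1],[0,0,0],[0,0,0]], twist=[[0,0,0],[0,0,0],[0,0,0]])

```text
time: 12.3
ee_pos: [0.6734, 0.0106, 0.0601]
tool_rot: [-3.141, 0.0, -1.854]
ft_force: [-1.7, 0.1, -0.8]
width: 0.0211
grasp_force: 50.3
```

move_arm(fingers=[1,1,1], travel=[[0,0,0.1],[0,0,0],[0,0,0]], twist=[[0,0,0],[0,0,0],[0,0,0]])

```text
time: 12.6
ee_pos: [0.6736, 0.0106, 0.06]
tool_rot: [-3.14, 0.0, -1.854]
ft_force: [-2.4, 0.0, 5.7]
width: 0.0212
grasp_force: 50.8
```

move_arm(fingers=[-1,-1,-1,-1,-1], travel=[[0,0,0],[0,0,0],[0,0,0],[0,0,0],[0,0,0]], twist=[[0,0,0],[0,0,0],[0,0,0],[0,0,0],[0,0,0]])

```text
time: 13.1
ee_pos: [0.6732, 0.0108, 0.058]
tool_rot: [3.141, -0.0, -1.854]
ft_force: [0.1, -0.6, -0.1]
width: 0.0853
grasp_force: 0.0
```

move_arm(fingers=[-1,-1,-1,-1,-1], travel=[[0,0,-2],[0,0,-3],[0,0,-3],[0,0,-3],[0,0,0]], twist=[[0,0,0],[0,0,0],[0,0,0],[0,0,0],[0,0,0]])

```text
time: 13.6
ee_pos: [0.6763, 0.0105, 0.1749]
tool_rot: [-3.131, 0.002, -1.854]
ft_force: [0.6, 0.9, 1.6]
width: 0.0853
grasp_force: 0.0
```

```bash
python3 - <<'E'
from h import *
s=robot.state();print(s["q"].round(3),s["ee_pos"],s["tool_rot"])
c=imaging.camera("wrist");cv2.imwrite("pics/w4.png",c["frame"]);np.save("w4T.npy",c["T"])
for t in ["fitting_mid","ears","pivot","bite","handle_end"]:
    for r in finder.spot_point(t,c)[:2]: print(t,round(r["score"],2),np.round(r["xyz"],4))
E
```

```text
[-0.084  0.438  0.449  1.571  0.    -1.371] [0.6763217  0.01049103 0.17489136] [-3.13094555e+00  2.17693978e-03 -1.85408675e+00]
fitting_mid 0.91 [0.5049 0.1188 0.0466]
fitting_mid 0.7 [0.6765 0.0071 0.0449]
ears 0.96 [0.4736 0.1117 0.0305]
ears 0.93 [ 0.6707 -0.0187  0.032 ]
pivot 0.95 [ 0.646  -0.0835  0.0332]
handle_end 0.22 [ 6.437e-01 -7.660e-02  3.000e-04]
```

View pics/w4.png

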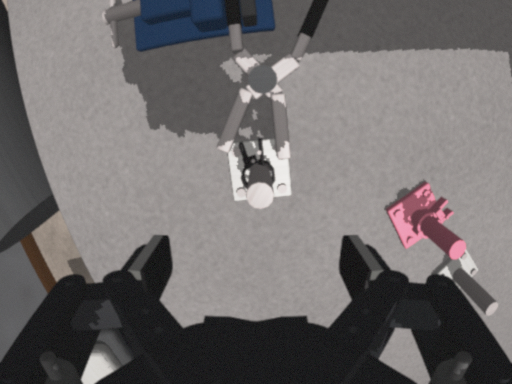

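The wrist view shows the fitting released with its ears at (253,152) between the jaw tips at (226,145) and (284,152), which is right. Next I'll shut the fingers, turn, and go to the outer side of the handle end.

move_arm(fingers=[1,1,1,1,1], travel=[[0,0,0],[0,0,0],[0,0,0],[0,0,0],[0,0,0]], twist=[[0,0,8],[0,0,8],[0,0,8],[0,0,8],[0,0,8]])

```text
time: 14.4
ee_pos: [0.6724, 0.0108, 0.1665]
tool_rot: [3.14, -0.002, -2.558]
ft_force: [0.2, 1.4, 0.4]
width: 0.0122
grasp_force: 0.0
```

move_arm(fingers=[1,1,1,1,1], travel=[[0,0,0],[0,0,0],[0,0,0],[0,0,0],[0,0,0]], twist=[[0,0,8],[0,0,8],[0,0,8],[0,0,8],[0,0,8]])

```text
time: 14.9
ee_pos: [0.6724, 0.0108, 0.1665]
tool_rot: [-3.142, -0.003, 3.027]
ft_force: [-0.3, -0.2, 0.1]
width: 0.0004
grasp_force: 0.0
```

move_arm(fingers=[1,1,1,1,1], travel=[[0,0,0],[0,0,0],[0,0,0],[0,0,0],[0,0,0]], twist=[[0,0,8],[0,0,8],[0,0,8],[0,0,8.5],[0,0,0]])

```text
time: 15.4
ee_pos: [0.6725, 0.0108, 0.1666]
tool_rot: [-3.14, -0.002, 2.466]
ft_force: [0.1, -0.5, 0.1]
width: -0.0001
grasp_force: 0.0
```

move_arm(fingers=[1,1,1,1,1], travel=[[0.6,-4.5,0],[0.6,-4.5,0],[0.6,-4.5,0],[0.6,-4.5,0],[0.6,-4.6,0]], twist=[[0,0,0],[0,0,0],[0,0,0],[0,0,0],[0,0,0]])

```text
time: 15.9
ee_pos: [0.5066, -0.1475, 0.1674]
tool_rot: [-3.141, -0.001, 2.47]
ft_force: [-0.8, -0.6, -0.2]
width: -0.0003
grasp_force: 0.0
```

move_arm(fingers=[1,1], travel=[[0,0,0],[0,0,0]], twist=[[0,0,0],[0,0,0]])

```text
time: 16.1
ee_pos: [0.5076, -0.1473, 0.1678]
tool_rot: [3.141, -0.001, 2.466]
ft_force: [1.1, 0.4, 0.1]
width: 0.0002
grasp_force: 0.0
```

move_arm(fingers=[1,1,1,1,1], travel=[[0,0,4],[0,0,4],[0,0,4],[0,0,2.3],[0,0,0]], twist=[[0,0,0],[0,0,0],[0,0,0],[0,0,0],[0,0,0]])

```text
time: 16.6
ee_pos: [0.5053, -0.1439, 0.0202]
tool_rot: [-3.139, -0.01, 2.469]
ft_force: [-0.5, -0.3, 0.2]
width: -0.0001
grasp_force: 0.0
```

move_arm(fingers=[1,1,1,1], travel=[[0,0,0],[-0.7,0,0],[-0.7,0,0],[-0.3,0,0]], twist=[[0,0,0],[0,0,0],[0,0,0],[0,0,0]])

```text
time: 17.0
ee_pos: [0.5242, -0.1588, 0.0274]
tool_rot: [3.141, 0.004, 2.466]
ft_force: [-0.4, -0.5, 0.8]
width: 0.0001
grasp_force: 0.0
```

move_arm(fingers=[1,1,1], travel=[[-0.5,0,0],[-0.4,0,0],[0,0,0]], twist=[[0,0,0],[0,0,0],[0,0,0]])

```text
time: 17.3
ee_pos: [0.529, -0.1633, 0.0254]
tool_rot: [3.141, -0.0, 2.465]
ft_force: [0.6, 0.9, 1.4]
width: -0.0003
grasp_force: 0.0
```

move_arm(fingers=[1,1,1,1,1], travel=[[-0.3,-0.08,0],[-0.3,-0.08,0],[-0.3,-0.08,0],[-0.3,-0.08,0],[-0.3,-0.08,0]], twist=[[0,0,-1.2],[0,0,-1.2],[0,0,-1.2],[0,0,-1.2],[0,0,-1.2]])

```text
time: 17.8
ee_pos: [0.538, -0.1748, 0.0251]
tool_rot: [3.141, -0.002, 2.572]
ft_force: [-1.4, 3.4, 2.5]
width: 0.0002
grasp_force: 1.7
```

move_arm(fingers=[1,1,1,1,1], travel=[[-0.3,-0.08,0],[-0.3,-0.08,0],[-0.3,-0.08,0],[-0.3,-0.08,0],[-0.3,-0.08,0]], twist=[[0,0,-1.2],[0,0,-1.2],[0,0,-1.2],[0,0,-1.2],[0,0,-1.2]])

```text
time: 18.3
ee_pos: [0.5494, -0.1861, 0.0251]
tool_rot: [3.141, -0.001, 2.677]
ft_force: [-1.7, 3.2, 0.6]
width: -0.0001
grasp_force: 1.8
```

move_arm(fingers=[1,1,1,1,1], travel=[[-0.3,-0.08,0],[-0.3,-0.08,0],[-0.3,-0.08,0],[-0.3,-0.08,0],[-0.3,-0.08,0]], twist=[[0,0,-1.2],[0,0,-1.2],[0,0,-1.2],[0,0,-1.2],[0,0,-1.2]])

```text
time: 18.8
ee_pos: [0.5601, -0.1951, 0.0251]
tool_rot: [3.141, -0.004, 2.782]
ft_force: [-5.4, 5.8, 4.5]
width: 0.0002
grasp_force: 3.8
```

move_arm(fingers=[1,1,1], travel=[[-0.3,-0.08,0],[-0.3,-0.08,0],[0,0,0]], twist=[[0,0,-1.2],[0,0,-1.2],[0,0,0]])

```text
time: 19.1
ee_pos: [0.5656, -0.1989, 0.0251]
tool_rot: [3.141, -0.003, 2.823]
ft_force: [-4.6, 6.5, 2.3]
width: -0.0001
grasp_force: 3.0
```

```bash
python3 - <<'E'
from h import *
c=imaging.camera("scene")
for t in ["handle_end","ears"]:
    for r in finder.spot_point(t,c)[:2]: print(t,round(r["score"],2),np.round(r["xyz"],4))
E
```

```text
handle_end 0.64 [ 0.5759 -0.204   0.0304]
handle_end 0.15 [ 0.5606 -0.3501  0.003 ]
ears 0.96 [0.4761 0.1117 0.0329]
ears 0.92 [ 0.6601 -0.0078  0.0315]
```

move_arm(fingers=[1,1], travel=[[-0.3,-0.08,0],[0,0,0]], twist=[[0,0,-1.2],[0,0,0]])

```text
time: 19.45
ee_pos: [0.5685, -0.2009, 0.025]
tool_rot: [3.141, -0.002, 2.844]
ft_force: [-4.4, 4.9, 1.0]
width: -0.0002
grasp_force: 2.3
```

move_arm(fingers=[1,1], travel=[[-0.3,-0.08,0],[0,0,0]], twist=[[0,0,-1.2],[0,0,0]])

```text
time: 19.65
ee_pos: [0.5717, -0.2033, 0.025]
tool_rot: [-3.141, -0.0, 2.864]
ft_force: [-2.2, 3.0, 0.7]
width: 0.0002
grasp_force: 1.4
```

move_arm(fingers=[1,1], travel=[[-0.3,-0.08,0],[0,0,0]], twist=[[0,0,-1.2],[0,0,0]])

```text
time: 19.85
ee_pos: [0.5744, -0.2049, 0.025]
tool_rot: [-3.141, -0.0, 2.885]
ft_force: [-1.9, 3.3, -0.2]
width: -0.0
grasp_force: 1.5
```

move_arm(fingers=[1,1], travel=[[-0.3,-0.08,0],[0,0,0]], twist=[[0,0,-1.2],[0,0,0]])

```text
time: 20.05
ee_pos: [0.5771, -0.2064, 0.025]
tool_rot: [-3.141, -0.0, 2.906]
ft_force: [-2.8, 1.6, -0.2]
width: 0.0003
grasp_force: 1.6
```

move_arm(fingers=[1,1], travel=[[-0.2,-0.05,0],[0,0,0]], twist=[[0,0,-0.8],[0,0,0]])

```text
time: 20.25
ee_pos: [0.578, -0.207, 0.0251]
tool_rot: [-3.141, -0.002, 2.92]
ft_force: [-5.7, 2.3, -0.4]
width: 0.0002
grasp_force: 2.5
```

The force dropped at about 0.4 rad, then rose again against the shut clip, so it has clicked. I'll back off along the same arc.

move_arm(fingers=[1,1,1,1,1], travel=[[0.6,0.15,0],[0.6,0.15,0],[0.6,0.15,0],[0.6,0.15,0],[0.6,0.15,0]], twist=[[0,0,2.4],[0,0,2.4],[0,0,2.4],[0,0,2.4],[0,0,2.4]])

```text
time: 20.75
ee_pos: [0.5529, -0.1909, 0.0254]
tool_rot: [3.141, 0.001, 2.709]
ft_force: [-1.1, 2.5, -0.4]
width: 0.0001
grasp_force: 1.1
```

move_arm(fingers=[1,1,1,1,1], travel=[[0.6,0.15,0],[0.6,0.15,0],[0.6,0.15,0],[0.6,0.15,0],[0.6,0.15,0]], twist=[[0,0,2.4],[0,0,2.4],[0,0,2.4],[0,0,2.4],[0,0,2.4]])

```text
time: 21.25
ee_pos: [0.5312, -0.17, 0.0258]
tool_rot: [3.141, 0.003, 2.499]
ft_force: [-0.2, 2.3, -0.3]
width: 0.0
grasp_force: 0.8
```

move_arm(fingers=[1,1,1,1,1], travel=[[0.6,0.15,0],[1.5,0,0],[2,0,0],[0,0,-4],[0,0,-4]], twist=[[0,0,2.4],[0,0,0],[0,0,0],[0,0,0],[0,0,0]])

```text
time: 21.75
ee_pos: [0.4974, -0.1423, 0.1037]
tool_rot: [-3.14, -0.002, 2.459]
ft_force: [1.8, -0.4, -0.4]
width: 0.0003
grasp_force: 0.0
```

move_arm(fingers=[-1,-1,-1,-1], travel=[[0,0,-4],[0,0,-4],[0,0,0],[0,0,0]], twist=[[0,0,0],[0,0,0],[0,0,0],[0,0,0]])

```text
time: 22.15
ee_pos: [0.5016, -0.1442, 0.1882]
tool_rot: [3.14, 0.008, 2.459]
ft_force: [0.3, 0.7, -0.7]
width: 0.0584
grasp_force: 0.0
```

```bash
python3 - <<'E'
from h import *
for n in ["scene","top"]:
    c=imaging.camera(n);cv2.imwrite(f"pics/{n}5.png",c["frame"])
    for t in ["handle_end","fitting_mid","ears"]:
        for r in finder.spot_point(t,c)[:3]: print(n,t,round(r["score"],2),np.round(r["xyz"],4))
E
```

```text
scene handle_end 0.88 [ 0.5388 -0.1715  0.0338]
scene fitting_mid 0.7 [0.6673 0.0169 0.0513]
scene fitting_mid 0.65 [0.4964 0.1166 0.0484]
scene ears 0.91 [ 0.6578 -0.0065  0.033 ]
scene ears 0.57 [0.4768 0.1111 0.0332]
scene ears 0.54 [ 0.3654 -0.2826  0.0026]
top fitting_mid 0.97 [0.6661 0.0202 0.0552]
top fitting_mid 0.6 [0.5002 0.1198 0.0504]
top fitting_mid 0.25 [ 6.451e-01 -8.060e-02 -2.000e-04]
top ears 0.9 [ 0.6616 -0.0062  0.0334]
top ears 0.89 [0.4779 0.1124 0.0352]
```

move_arm(fingers=[-1,-1,-1,-1,-1], travel=[[-0.5,4.6,0],[-0.5,4.6,0],[-0.5,4.6,0],[-0.5,4.6,0],[-0.5,4.6,0]], twist=[[0,0,0],[0,0,0],[0,0,0],[0,0,0],[0,0,0]])

```text
time: 23.05
ee_pos: [0.6647, 0.0213, 0.1847]
tool_rot: [-3.141, -0.0, 2.459]
ft_force: [0.2, -0.5, 1.2]
width: 0.0852
grasp_force: 0.0
```

move_arm(fingers=[-1,-1,-1,-1,-1], travel=[[0,0,0],[0,0,0],[0,0,0],[0,0,0],[0,0,0]], twist=[[0,0,-8],[0,0,-8],[0,0,-8],[0,0,-8],[0,0,-8]])

```text
time: 23.55
ee_pos: [0.6636, 0.0201, 0.1844]
tool_rot: [3.142, -0.001, -3.12]
ft_force: [0.3, -0.0, 0.6]
width: 0.0857
grasp_force: 0.0
```

move_arm(fingers=[-1,-1,-1,-1,-1], travel=[[0,0,0],[0,0,0],[0,0,0],[0,0,0],[0,0,0]], twist=[[0,0,-8],[0,0,-8],[0,0,-8],[0,0,-8],[0,0,-8]])

```text
time: 24.05
ee_pos: [0.6635, 0.0199, 0.1845]
tool_rot: [3.141, -0.001, -2.423]
ft_force: [-0.4, 0.0, -0.2]
width: 0.0855
grasp_force: 0.0
```

move_arm(fingers=[-1,-1,-1,-1,-1], travel=[[0,0,0],[0,0,0],[0,0,0],[0,0,0],[0,0,0]], twist=[[0,0,-8],[0,0,-8],[0,0,-8],[0,0,-8],[0,0,0]])

```text
time: 24.55
ee_pos: [0.6635, 0.02, 0.1846]
tool_rot: [3.141, -0.0, -1.87]
ft_force: [0.8, -0.1, 0.2]
width: 0.0853
grasp_force: 0.0
```

```bash
python3 - <<'E'
from h import *
c=imaging.camera("wrist");cv2.imwrite("pics/w6.png",c["frame"]);np.save("w6T.npy",c["T"])
for t in ["fitting_mid","ears"]:
    for r in finder.spot_point(t,c)[:3]: print(t,round(r["score"],2),np.round(r["xyz"],4))
cv2.imwrite("pics/w6c.png",cv2.resize(c["frame"][20:220,160:360],None,fx=3,fy=3,interpolation=cv2.INTER_CUBIC))
E
```

```text
fitting_mid 0.92 [0.5033 0.1169 0.0453]
fitting_mid 0.75 [0.6698 0.0197 0.0461]
ears 0.73 [0.4761 0.1106 0.0294]
ears 0.57 [ 0.6603 -0.0088  0.0295]
```

View pics/w6c.png

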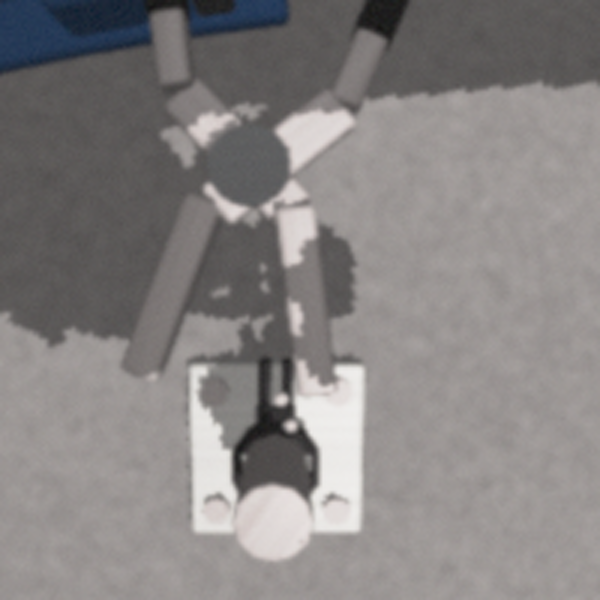

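The crop shows the clip shut: the two ears are parallel and close together at (276,380), beside the fixed jaw. The moving jaw is open again, and the stub top is at (273,521).

```bash
python3 - <<'E'
from h import *
T=np.load("w6T.npy");q=lambda x,y:(160+x/3,20+y/3)
S=fish(T,[q(273,521)],.1)[0];F=fish(T,[q(190,365),q(363,365),q(361,531),q(193,532)],.01)
print("stub",S,"flange mid",F.mean(0),np.linalg.norm(F[1]-F[0]))
s=robot.state();y=s["tool_rot"][2];p=np.array(s["ee_pos"]);tx=np.array([np.cos(y),np.sin(y)]);ty=np.array([np.sin(y),-np.cos(y)])
m=(S[:2]+F.mean(0)[:2])/2-p[:2];print(p,y,"dx,dy cm",100*m@tx,100*m@ty)
th=np.radians(-10.3);o=np.array([-np.sin(th),np.cos(th)]);print("out in tool",o@tx,o@ty)
E
```

```text
stub [0.66729495 0.01824999 0.1       ] flange mid [0.66745885 0.01887018 0.01      ] 0.061809068391372145
[0.66355969 0.01994133 0.18484861] -1.8722511763986096 dx,dy cm 0.018559269097416578 -0.4055179251847792
out in tool -0.9926053977814076 0.12138584882602133
```

move_arm(fingers=[-1,-1,-1,-1,-1], travel=[[0,-0.4,0],[0,0,4],[0,0,4],[0,0,3],[0,0,1.3]], twist=[[0,0,0],[0,0,0],[0,0,0],[0,0,0],[0,0,0]])

```text
time: 25.2
ee_pos: [0.6649, 0.0188, 0.0576]
tool_rot: [3.135, -0.002, -1.871]
ft_force: [-1.0, -0.3, -0.8]
width: 0.0853
grasp_force: 0.0
```

move_arm(fingers=[-1,-1], travel=[[0,0,0],[0,0,0]], twist=[[0,0,0],[0,0,0]])

```text
time: 25.4
ee_pos: [0.6685, 0.0186, 0.0638]
tool_rot: [-3.14, 0.0, -1.87]
ft_force: [0.1, 0.6, -0.2]
width: 0.0854
grasp_force: 0.0
```

move_arm(fingers=[1,1,1,1,1], travel=[[0,0,0],[0,0,0],[0,0,0],[0,0,0],[0,0,0]], twist=[[0,0,0],[0,0,0],[0,0,0],[0,0,0],[0,0,0]])

```text
time: 25.9
ee_pos: [0.6675, 0.0189, 0.0631]
tool_rot: [-3.141, 0.0, -1.87]
ft_force: [-2.0, -0.3, 3.3]
width: 0.0209
grasp_force: 48.8
```

move_arm(fingers=[1,1], travel=[[0,0,0],[0,0,0]], twist=[[0,0,0],[0,0,0]])

```text
time: 26.1
ee_pos: [0.6675, 0.0189, 0.0631]
tool_rot: [-3.141, 0.0, -1.87]
ft_force: [-1.9, 0.2, 4.3]
width: 0.0209
grasp_force: 48.8
```

move_arm(fingers=[1,1,1,1,1], travel=[[0,0,-0.3],[0,0,-0.2],[-0.8,0,0],[-1,0,0],[-1.2,0,0]], twist=[[0,0,0],[0,0,0],[0,0,0],[0,0,0],[0,0,0]])

```text
time: 26.6
ee_pos: [0.6759, 0.0484, 0.0664]
tool_rot: [3.14, -0.0, -1.87]
ft_force: [-0.0, 0.4, -3.8]
width: 0.0208
grasp_force: 49.2
```

move_arm(fingers=[1,1,1,1,1], travel=[[-1.5,0,0],[-1.5,0,0],[-1.5,0,0],[-0.5,0,0],[0,0,0]], twist=[[0,0,0],[0,0,0],[0,0,0],[0,0,0],[0,0,0]])

```text
time: 27.1
ee_pos: [0.6913, 0.0966, 0.0672]
tool_rot: [-3.142, -0.0, -1.868]
ft_force: [0.7, -0.4, -4.7]
width: 0.0206
grasp_force: 49.3
```

move_arm(fingers=[1,1,1], travel=[[0,0,0.2],[0,0,0.1],[0,0,0]], twist=[[0,0,0],[0,0,0],[0,0,0]])

```text
time: 27.4
ee_pos: [0.6907, 0.0944, 0.0639]
tool_rot: [3.141, -0.001, -1.871]
ft_force: [0.2, 0.3, -4.8]
width: 0.0207
grasp_force: 49.3
```

move_arm(fingers=[1,1,1], travel=[[0,0,0.1],[0,0,0],[0,0,0]], twist=[[0,0,0],[0,0,0],[0,0,0]])

```text
time: 27.7
ee_pos: [0.6911, 0.095, 0.0634]
tool_rot: [-3.142, 0.0, -1.87]
ft_force: [-0.2, 0.5, -4.0]
width: 0.0205
grasp_force: 49.3
```

move_arm(fingers=[1,1,1], travel=[[0,0,0.1],[0,0,0],[0,0,0]], twist=[[0,0,0],[0,0,0],[0,0,0]])

```text
time: 28.0
ee_pos: [0.6912, 0.0951, 0.0631]
tool_rot: [-3.141, -0.0, -1.87]
ft_force: [-1.0, -1.0, -0.4]
width: 0.0207
grasp_force: 49.7
```

Force back to near zero means the fitting is standing on the bench. Releasing and lifting clear.

move_arm(fingers=[-1,-1,-1,-1,-1], travel=[[0,0,0],[0,0,0],[0,0,0],[0,0,0],[0,0,0]], twist=[[0,0,0],[0,0,0],[0,0,0],[0,0,0],[0,0,0]])

```text
time: 28.5
ee_pos: [0.6913, 0.0952, 0.0625]
tool_rot: [-3.141, 0.0, -1.87]
ft_force: [0.1, -0.7, -0.2]
width: 0.0855
grasp_force: 0.0
```

move_arm(fingers=[-1,-1,-1,-1,-1], travel=[[0,0,-2],[0,0,-3],[0,0,-3],[0,0,-3],[0,0,0]], twist=[[0,0,0],[0,0,0],[0,0,0],[0,0,0],[0,0,0]])

```text
time: 29.0
ee_pos: [0.694, 0.0954, 0.1792]
tool_rot: [-3.131, 0.004, -1.87]
ft_force: [0.4, -0.2, 1.1]
width: 0.085
grasp_force: 0.0
```

```bash
python3 - <<'E'
from h import *
for n in ["scene","wrist"]:
    c=imaging.camera(n);cv2.imwrite(f"pics/{n}7.png",c["frame"])
    for t in ["handle_end","fitting_mid","ears","spare_mid"]:
        for r in finder.spot_point(t,c)[:3]: print(n,t,round(r["score"],2),np.round(r["xyz"],4))
    T=c["T"]
# dark ear pixels' spread across the ears, wrist view, at ear height
g=cv2.cvtColor(c["frame"],cv2.COLOR_BGR2GRAY);g=cv2.GaussianBlur(g,(3,3),0)
e=[r["xyz"] for r in finder.spot_point("ears",c) if np.hypot(r["xyz"][0]-.683,r["xyz"][1]-.068)<.02]
ys,xs=np.nonzero(g<60);P=fish(T,list(zip(xs,ys)),.04)[:,:2]
ax=np.array([np.cos(-1.83),np.sin(-1.83)]);n=np.array([-ax[1],ax[0]]);r=P-[.6912,.0951];a=r@ax;b=r@n
for lo in (.022,.026,.030,.034):
    k=(a>lo)&(a<lo+.004)&(abs(b)<.02);print(lo,k.sum(),b[k].min().round(4) if k.any() else '',b[k].max().round(4) if k.any() else '')
E
```

```text
scene handle_end 0.63 [ 0.5394 -0.1734  0.0314]
scene fitting_mid 0.65 [0.6927 0.0945 0.0508]
scene fitting_mid 0.64 [0.4976 0.1169 0.0473]
scene ears 0.87 [0.6824 0.0698 0.0323]
scene ears 0.68 [0.4766 0.1081 0.029 ]
scene ears 0.19 [ 0.364  -0.2791 -0.0008]
scene spare_mid 0.7 [0.437  0.2382 0.0498]
wrist handle_end 0.72 [ 0.6456 -0.0744  0.0013]
wrist fitting_mid 0.8 [0.6905 0.0934 0.0476]
wrist fitting_mid 0.79 [0.5047 0.1197 0.0468]
wrist ears 0.7 [0.4723 0.1099 0.0303]
wrist ears 0.62 [0.6848 0.0674 0.0304]
wrist spare_mid 0.85 [0.4341 0.234  0.0539]
0.022 8 0.0025 0.0044
0.026 6 -0.0043 0.0033
0.03 9 -0.0044 0.0031
0.034 14 -0.0054 0.0038
```

```bash
python3 -c "
from h import *
print(order.job_done())"
```

```text
the job is handed in; nothing more can be done
None
```

The clip was clicked shut with the pliers, the handle sprang fully open again, and the fitting stands upright on the bench about 80 mm clear of the jaws; handed in at about 29 s (verdict not shown).

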